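# Pin a foot-rail bracket and its slipped backing disc into line

### The arm

A 6-joint arm with a two-finger parallel gripper is mounted at the origin on the work surface. World frame = base frame: x ahead of the robot, y to its left, z up, the work surface at z = 0. Lengths are in mm, angles in rad, forces in N, time in s.
With the tool pointing down it reaches from about 300 to 775 mm from the base axis. Payload 14.6 kg.
Tool frame: the origin (TCP) lies between the finger pads; the fingertips stand manip.tip_reach ahead of it and the grasp point (between the pads) lies 5 mm behind it (manip.tip_reach is the distance from the TCP to the fingertips, in mm); z points along the fingers, y is the line along which they close (so a half turn about z gives the same grasp; the last joint's range is limited). The gripper opens to 94 mm and grips with 3 to 60 N. Pads are 16 mm wide; open, the fingers measure 119 mm over their backs; the gripper's body (75 mm by 177 mm) begins 78 mm behind the grasp point.
Start: joints at [-1.342, 0.3, 1.521, -0, 1.321, -0.067], TCP at [160.321, -526.105, 198.446] pointing down, gripper open.
Joint ranges: [-3.03, 3.03], [-0.79, 2.21], [0.23, 2.52], [-1.04, 4.18], [0, 3.07], [-2.55, 2.55]. Speed limits (rad/s): [2.22, 2.22, 2.57, 3.14, 3.14, 3.14].

### API

Orientations are given as [roll, pitch, yaw] about the fixed x, y, z axes, in that order (R = Rz(yaw) Ry(pitch) Rx(roll)).
In Python, from cell import manip gives the robot as it stands. The module is installed in compiled form; this text tells all that it offers.
- The arm moves only by the shell command python3 -m creep 'ROWS' [FORCE]. ROWS is JSON, a list of rows, each a list of 3 entries, a list of its own where there are three numbers: the opening, from -1 (shut) to 1 (fully open), then the shift along the tool's x, y, z in cm, then the turn about the tool's z in units of 5 degrees (1.0 is 5 degrees). In form: [[grip, [tx, ty, tz], roll], ...]. A call has 1 to 12 rows; each row is the pose to reach, as a shift and turn from the pose commanded when the call began, along the tool's axes at that moment; what a row does not reach only later rows make up. A row lasts 1/10 s, in which the tool goes at most 50 mm and 8.59 degrees, less where a joint would pass 70% of its speed; a pose out of reach is approached as far as the arm can. A call with a gripper value outside its range is refused whole. The fingers move at their own pace and stop on an object; FORCE is the grip in N (left out, the last holds). Time passes only in rows, so rows that repeat a pose let the fingers close. It gives the time, the measured TCP pose, the force, the opening and the grip force at its end, in the units of the state.
- manip.read_state(): the state, without advancing time (a new reading comes with each control period).
- manip.camera(name): name is "scene" or "side" or "wrist"; returns the picture (384x512x3 uint8, red, green, blue); there is no depth.
- manip.camera_params(name): a dict with "fovy" (degrees; the focal length in pixels is half the picture's height over the tangent of half this angle, whatever the lens; pixels are square), "cx", "cy" (the principal point, pixels), "origin" and "attitude" of the camera in the world. Camera axes: x right, y down, z forward; pixel columns grow to the right and rows downward; lengths in mm; the calibration is good to about 2 mm. A picture is of the moment at which its call begins: read the wrist's pose just before it. camera_params takes no time and is no camera call; for the wrist camera it gives the pose at the moment of the call.
- manip.sign_off(): hands the job in; it is judged then, once.
The state is a dict: "clock": time; "joints": joint angles; "qd": joint speeds; "effort": joint torques, N m; "eef_pos": TCP position; "eef_rot": TCP orientation; "wrist_force": force on the tool from outside, world axes, zero at the start; "moment": the same for the moment, N m; "finger_gap": finger opening in mm; "finger_force": force on a finger pad.
Only numpy, scipy, OpenCV 4.12 (cv2) and the standard library are available. Lean on these libraries where they do the work, as an engineer would, in place of code of your own. Each camera call takes 0.05 s, during which the arm holds its last target. There are 200 camera calls.

### The job

The backing disc under the foot-rail bracket has slipped, so its hole no longer lines up with the bracket's. Take the tapered pin out of its wooden holder, feel its point through both holes and work it down to pull the disc into line, until the pin's collar sits fully home on the bracket plate, then let go. Go gently: never press the pin against the bracket or disc harder than about 40 newtons, do not push on the bracket with the fingers, and leave the glass, jar and screwdriver where they are.

Things in the scene. Friction and masses are not known exactly. Their poses are not given: they have to be found in the camera images.
- pin: Loose tapered steel pin, 0.10 to 0.16 kg, upright in its holder at the start, collar resting on the holder's top. Origin on its axis at the collar's underside, z up along the axis. Above the origin: collar 28 mm diameter, 4 mm thick, then a round grip (see pin_grip). Below: parallel shank 15 mm diameter for 14 mm, then a straight taper narrowing to a blunt 5 mm point at 54 mm
- pin_grip (a point): Middle of the pin's round grip, on the axis, 24 mm above the pin's origin. The grip is 22 mm diameter and runs from 4 to 42 mm above the origin
- pin_tip (a point): Centre of the pin's blunt point, 54 mm below the pin's origin
- holder: Dark cherry-wood block that stands fast on the counter, 70 x 70 x 62 mm high, with one upright 20 mm hole through its middle in which the pin stands. Origin at the centre of its underside
- bracket: Foot-rail bracket screwed on a cherry-wood mounting block, all fast on the counter. Origin on the counter under the bracket's hole, z up, y along the bracket. Block 100 mm (x) by 170 mm (y from -70 to +100 mm), 52 mm high, with a 36 mm clearance hole right through under the bracket's hole. Steel plate 60 mm (x) by 170 mm (y), 5.5 mm thick, top 64 mm above the counter; it does not move
- bracket_hole (a point): Centre of the round 17 mm hole in the fixed bracket plate, at the level of the plate's top face, 64 mm above the counter. The pin is home when its collar rests here
- rail_socket (a point): Centre of the bracket's rail socket, a black-lined steel tube 32 mm diameter lying across the plate along x at y = +72 mm of the bracket; its top is 102 mm above the counter
- disc_place (a point): Where the middle of the disc's hole belongs: on the bracket hole's axis, 58 mm above the counter (not measured on the disc). The round brass disc, 84 mm diameter, 6 mm thick, 0.3 kg, with a 17 mm hole in its middle, lies loose and flat between block and plate. It has slipped 7.5 to 9.5 mm in an unknown direction, any way round; it slides on the wood against 1 to 3 N plus the drag of the pin
- tumbler: Bystander: drinking glass, 72 mm diameter, 90 mm high, origin at the centre of its underside
- jar: Bystander: amber glass jar with a steel cap, 64 mm diameter, 85 mm high, origin at the centre of its underside
- screwdriver: Bystander: screwdriver with black handle, 190 mm long, lying on the counter along its own x
Not all that is in view belongs to the job. Leave any blue, green or purple look-alike of the bracket alone.

How it is judged:
By the outcome, as a careful person would: the job done as asked, in the order asked, and still so for the second after the job is handed in, with the robot touching nothing.
It also fails if it takes over 64 s, if anything falls off the work surface, if the arm or the gripper's body presses on something with over 40 N, if the wrist force passes 120 N, or if a joint passes its speed limit or range.

## Working session

There is one attempt and no reset: what is moved stays moved. The work goes in short steps, Python scripts to look and compute and a shell command to move; the robot and the scene stay as the last step left them, time stands still between calls to the robot, and variables do not carry over. Pictures are saved under pics/ and viewed, at most 10 in all, crops included, and the job is handed in when it is done.

```bash
mkdir -p pics
python3 - <<'E'
from cell import manip
import cv2,numpy as np
print(manip.read_state(), manip.tip_reach)
ims=[]
for n in ("scene","side","wrist"):
    p=manip.camera_params(n);print(n,p)
    im=manip.camera(n)[:,:,::-1];cv2.imwrite(f"pics/{n}0.png",im)
E
```

```text
{'clock': 0.0, 'joints': array([-1.34158001e+00,  3.00475768e-01,  1.52160653e+00,  2.42361963e-05,
        1.32068520e+00, -6.65961169e-02]), 'qd': array([-1.04122835e-04,  3.15908460e-04,  2.07664783e-04, -2.38222610e-04,
       -4.54211403e-05, -2.03023605e-04]), 'effort': array([ 8.44943643e-04, -5.31805515e+01, -3.52733016e+01,  7.08505232e-02,
        2.44133722e-02, -7.73636907e-05]), 'eef_pos': array([ 160.27664621, -525.83835448,  197.87300845]), 'eef_rot': array([-3.14042198e+00, -1.01605160e-04,  2.95806366e-01]), 'wrist_force': array([-0.09617377, -0.00283566,  0.51193432]), 'moment': array([-0.01984356, -0.02241294,  0.01438232]), 'finger_force': 0.0, 'finger_gap': 93.81523638399334} 14.0
scene {'fovy': 57.82758950052843, 'cx': 259.4805338529114, 'cy': 196.20170691588828, 'origin': array([1213.76333676,   28.79300309,  643.41793375]), 'attitude': array([-2.26263181, -0.01423944,  1.47638402])}
side {'fovy': 56.397119548107625, 'cx': 257.00941789660715, 'cy': 190.1049796816555, 'origin': array([ 429.83731717, -553.75279458,  622.507594  ]), 'attitude': array([-2.24571734, -0.0066398 , -0.18349901])}
wrist {'fovy': 70.88184645120953, 'cx': 257.9706578869767, 'cy': 191.83526067508427, 'origin': array([ 232.85851601, -504.92545708,  383.44122996]), 'attitude': array([ 2.87839524e+00,  1.90808843e-03, -1.27492976e+00])}
```

View pics/scene0.png

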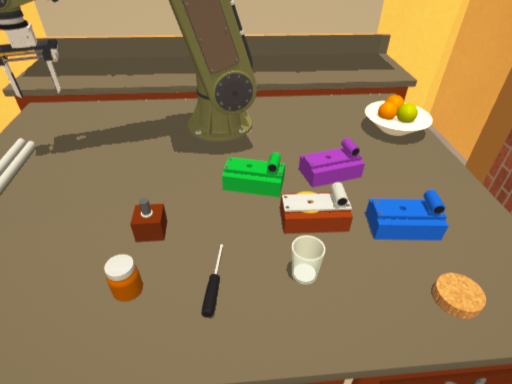

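View pics/side0.png

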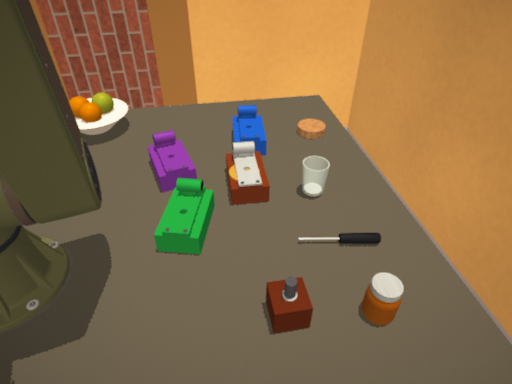

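The scene picture shows the pin in its dark red holder at about (145,207), and the bracket with cherry block and steel plate at (315,207). In the side picture they are at (290,290) and (247,172). The bracket candidates in the scene view are green (254,172), purple (331,162), blue (405,212) and cherry/steel with a brass disc (315,205). The last one fits the description: it alone has a wooden block and a brass disc. I'll confirm this in an enlarged crop.

Run:
```python
import cv2,numpy as np
a=cv2.imread('pics/scene0.png');b=cv2.imread('pics/side0.png')
f=lambda im,x,y:cv2.resize(im[y:y+75,x:x+100],(400,300),interpolation=cv2.INTER_CUBIC)
m=np.vstack([np.hstack([f(a,265,165),f(a,100,180)]),np.hstack([f(b,200,130),f(b,240,260)])])
cv2.imwrite('pics/crop0.png',m)
```

```text
(no output)
```

View pics/crop0.png

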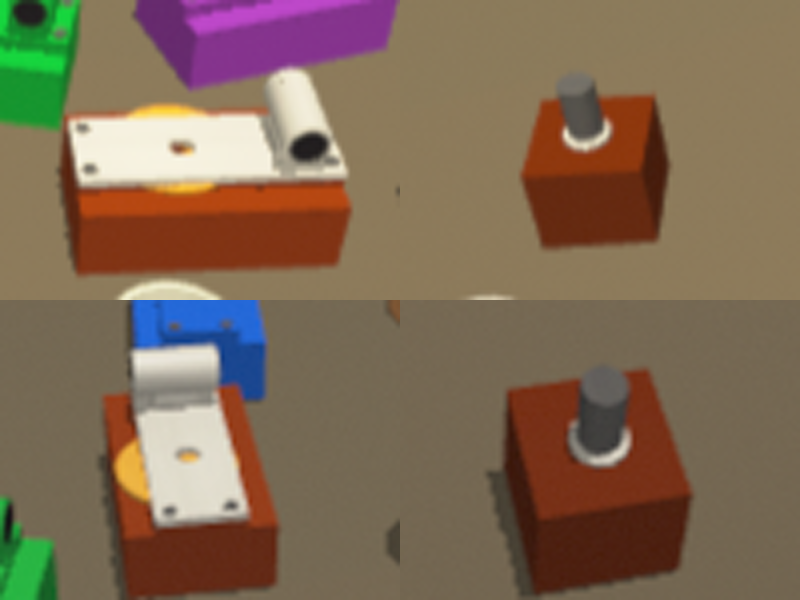

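The crop confirms it: the cherry/steel bracket has brass disc edges showing and its hole at crop (182,147), with the pin standing in the holder on the right. Next I'll triangulate both.

```bash
cat > h.py <<'E'
import numpy as np
from scipy.spatial.transform import Rotation as R
from scipy.optimize import least_squares
def proj(p,X):
    c=(np.atleast_2d(X)-p['origin'])@R.from_euler('xyz',p['attitude']).as_matrix()
    f=192/np.tan(np.radians(p['fovy'])/2)
    return np.c_[p['cx']+f*c[:,0]/c[:,2],p['cy']+f*c[:,1]/c[:,2]]
def ray(p,u):
    f=192/np.tan(np.radians(p['fovy'])/2)
    d=np.array([(u[0]-p['cx'])/f,(u[1]-p['cy'])/f,1])
    return R.from_euler('xyz',p['attitude']).as_matrix()@d
def plane(p,u,z):
    d=ray(p,u);return p['origin']+d*(z-p['origin'][2])/d[2]
def tri(obs):
    r=least_squares(lambda X:np.ravel([proj(p,X)[0]-u for p,u in obs]),[450,0,50])
    return r.x,np.abs(r.fun).max()
E
python3 - <<'E'
from h import *
from cell import manip
s=manip.camera_params('scene');d=manip.camera_params('side')
np.set_printoptions(precision=1,suppress=True)
A=lambda x,y:(265+x/4,165+y/4);B=lambda x,y:(100+(x-400)/4,180+y/4);C=lambda x,y:(200+x/4,130+(y-300)/4);D=lambda x,y:(240+(x-400)/4,260+(y-300)/4)
for n,a,b in [('hole',A(182,147),C(188,455)),('pintop',B(577,80),D(604,385)),('collar',B(587,132),D(600,440)),
 ('cornA',A(65,118),C(155,523)),('cornB',A(82,186),C(247,515)),('screwA',A(83,128),C(170,511)),('screwB',A(90,168),C(231,505)),
 ('jar',(121,265),(386,286)),('tumb',(308,248),(316,165))]:
    print(n,*tri([(s,a),(d,b)]),plane(s,a,64),plane(d,b,64))
w=manip.camera_params('wrist')
print(proj(w,tri([(s,B(587,132)),(d,D(600,440))])[0]))
E
```

```text
hole [550.9 231.   62.8] 0.47097849980343653 [550.6 231.7  64. ] [551.1 227.1  64. ]
pintop [ 562.7 -178.8  104.4] 0.8775536979578931 [ 510.6 -192.7   64. ] [ 573.8 -151.3   64. ]
collar [ 563.6 -179.8   64.4] 0.5937503570739295 [ 561.1 -178.8   64. ] [ 564.2 -180.6   64. ]
cornA [517.9 159.4  64.1] 0.5614089013576233 [515.6 160.8  64. ] [518.5 157.2  64. ]
cornB [578.4 162.3  59.4] 0.2805776235769315 [582.5 161.8  64. ] [577.5 155.2  64. ]
screwA [529.2 169.7  64.3] 0.5243707663903194 [526.7 171.   64. ] [529.7 167.9  64. ]
screwB [568.7 168.2  64.9] 0.4536160446048427 [566.1 169.4  64. ] [569.4 167.3  64. ]
jar [ 736.4 -202.4   80.4] 0.9739180336457309 [ 720.6 -207.5   64. ] [ 746.6 -193.5   64. ]
tumb [727.4 185.6  86.3] 0.8824963008412112 [706.  193.4  64. ] [740.2 211.8  64. ]
[[ -28.5 -450.8]]
```

View pics/wrist0.png

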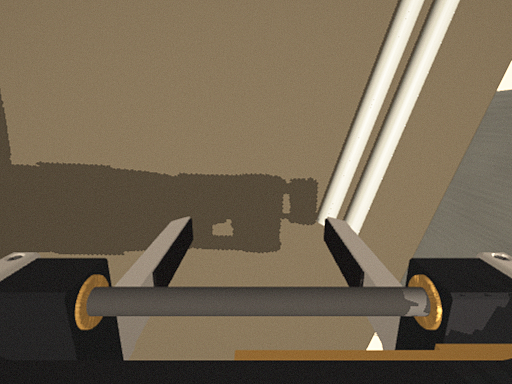

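The wrist view (empty counter, fingertips near (190,218) and (325,218)) shows that the camera looks right at the grasp area. I'll move to hover over the pin.

```bash
python3 -m creep '[[1,[4.4,-1.9,0],0],[1,[8.8,-3.9,0],0],[1,[13.2,-5.8,0],0],[1,[17.7,-7.8,0],0],[1,[22.1,-9.7,0],0],[1,[26.5,-11.6,0],0],[1,[30.9,-13.6,0],0],[1,[35.4,-15.5,0],0],[1,[39.8,-17.5,0],0],[1,[44.2,-19.4,0],0],[1,[48.6,-21.35,0],0],[1,[48.6,-21.35,0],0]]' 20; python3 -m creep '[[1,[0,0,0],0],[1,[0,0,0],0]]'
python3 - <<'E'
from h import *
from cell import manip
import cv2
st=manip.read_state();p=manip.camera_params('wrist');im=manip.camera('wrist')[:,:,::-1]
print(st['joints'],st['eef_pos'],st['eef_rot'],p)
cv2.imwrite('pics/w1.png',im)
for X in ([563.5,-179.5,104],[563.5,-179.5,64]):print(proj(p,X))
E
```

```text
clock: 1.35
eef_pos: [565.6, -176.4, 197.6]
eef_rot: [-3.141, 0.0, 0.3]
wrist_force: [0.4, -0.7, -0.0]
finger_gap: 93.8
finger_force: 0.0
clock: 1.55
eef_pos: [562.3, -180.9, 198.3]
eef_rot: [-3.141, 0.0, 0.295]
wrist_force: [0.7, 0.1, 1.0]
finger_gap: 93.6
finger_force: 0.0
[-3.73144338e-01  3.91469309e-01  1.39886448e+00 -1.74955842e-04
  1.35173662e+00  9.02634287e-01] [ 562.32579728 -180.8882793   198.29999064] [-3.14143070e+00  4.80812689e-04  2.95055802e-01] {'fovy': 70.88184645120953, 'cx': 257.9706578869767, 'cy': 191.83526067508427, 'origin': array([ 634.98101703, -159.80216796,  383.75314382]), 'attitude': array([ 2.87786571e+00,  1.04933523e-03, -1.27567057e+00])}
[[256.43151039 190.55874927]]
[[256.64722839 182.13377256]]
```

View pics/w1.png

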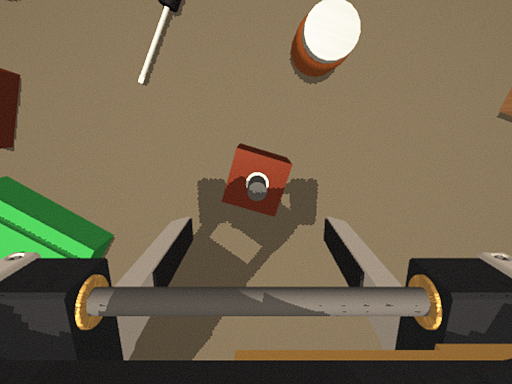

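The pin is between the open fingers: top at (258,189), collar at (257,184), within about 1 mm of the prediction. Next I'll descend, grip, and lift.

```bash
python3 -m creep '[[1,[0.1,0,2],0],[1,[0.1,0,5],0],[1,[0.1,0,8],0],[1,[0.1,0,10],0],[1,[0.1,0,11.1],0],[1,[0.1,0,11.1],0],[-1,[0.1,0,11.1],0],[-1,[0.1,0,11.1],0],[-1,[0.1,0,11.1],0],[-1,[0.1,0,11.1],0],[-1,[0.1,0,11.1],0],[-1,[0.1,0,11.1],0]]' 40;  python3 -m creep '[[-1,[0,0,0],0],[-1,[0,0,0],0],[-1,[0,0,0],0],[-1,[0,0,0],0]]'
```

```text
clock: 2.8
eef_pos: [564.0, -179.9, 87.6]
eef_rot: [3.142, -0.0, 0.296]
wrist_force: [0.3, 0.1, -0.2]
finger_gap: 49.3
finger_force: 0.0
clock: 3.2
eef_pos: [563.9, -179.9, 87.4]
eef_rot: [-3.141, -0.0, 0.296]
wrist_force: [-0.1, -0.3, -0.2]
finger_gap: 20.7
finger_force: 40.0
```

```bash
python3 -m creep '[[-1,[0,0,-2],0],[-1,[0,0,-5],0],[-1,[0,0,-8],0],[-1,[0,0,-10],0],[-1,[0,0,-11.5],0],[-1,[0,0,-11.5],0],[-1,[1,-4,-11.5],0],[-1,[2.1,-8,-11.5],0],[-1,[3.2,-12,-11.5],0],[-1,[4.3,-16,-11.5],0],[-1,[5.4,-20,-11.5],0],[-1,[6.5,-24,-11.5],0]]'; python3 -m creep '[[-1,[1.1,-4,0],0],[-1,[2.1,-8,0],0],[-1,[3.2,-12,0],0],[-1,[4,-14.5,0],0],[-1,[4.3,-15.7,0],0],[-1,[4.3,-15.7,0],0],[-1,[4.3,-15.7,0],0],[-1,[4.3,-15.7,0],0],[-1,[4.3,-15.7,0],0]]'
python3 - <<'E'
from h import *
from cell import manip
import cv2
st=manip.read_state();p=manip.camera_params('wrist');im=manip.camera('wrist')[:,:,::-1]
print(st['joints'],st['eef_pos'],st['eef_rot'],p)
np.save('p2.npy',p,allow_pickle=True)
cv2.imwrite('pics/w2raw.png',im)
q=proj(p,[551,231,64])[0];print(q)
x,y=int(q[0])-80,int(q[1])-60
print(x,y)
cv2.imwrite('pics/w2.png',cv2.resize(im[y:y+120,x:x+160],(800,600),interpolation=cv2.INTER_CUBIC))
E
```

```text
clock: 4.4
eef_pos: [555.5, 70.2, 201.2]
eef_rot: [-3.141, 0.001, 0.296]
wrist_force: [0.3, -0.0, -1.3]
finger_gap: 20.3
finger_force: 40.0
clock: 5.3
eef_pos: [551.8, 230.2, 202.5]
eef_rot: [3.141, -0.0, 0.294]
wrist_force: [0.5, -0.2, -1.6]
finger_gap: 20.7
finger_force: 40.0
[ 3.34046668e-01  4.04295782e-01  1.37122636e+00 -1.16149723e-04
  1.36595683e+00  1.61048761e+00] [551.76411996 230.19925674 202.54380148] [ 3.14148353e+00 -1.18106190e-04  2.94379010e-01] {'fovy': 70.88184645120953, 'cx': 257.9706578869767, 'cy': 191.83526067508427, 'origin': array([624.31806619, 251.2575253 , 388.02679837]), 'attitude': array([ 2.87844673e+00,  8.12198163e-04, -1.27634582e+00])}
[256.64957225 183.02678815]
176 123
```

View pics/w2.png

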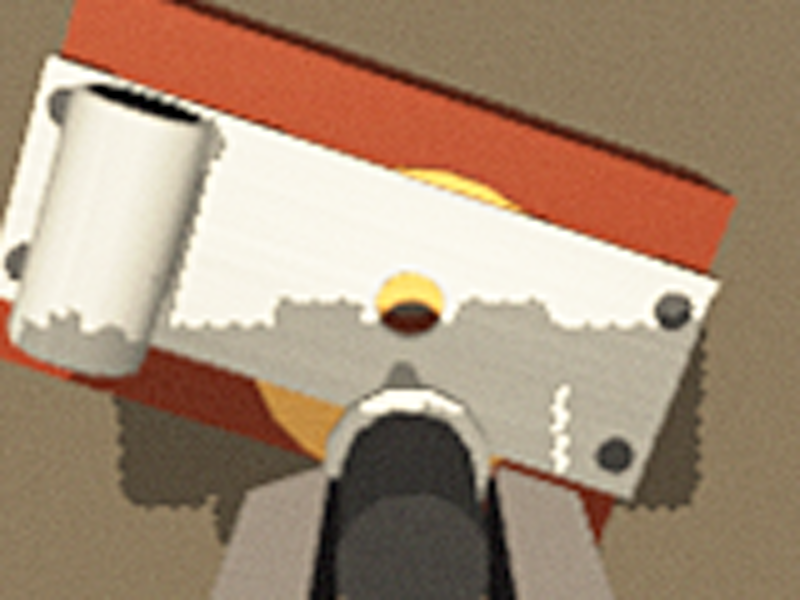

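The crop shows the bracket hole centre at (409,302), with brass in its upper part and the dark opening below. The disc has therefore slipped towards image-down (−tool x). The disc arcs show at the top (400–520,170–210) and lower left (258–330,382–462), and the pin tip is near (403,368). I'll fit circles to these.

Run:
```python
from h import *
np.set_printoptions(precision=1,suppress=True)
p=np.load('p2.npy',allow_pickle=True).item()
P=lambda pts,z:np.array([plane(p,(176+(x+.5)/5-.5,123+(y+.5)/5-.5),z)[:2] for x,y in pts])
def fit(X,r):
    return least_squares(lambda c:np.hypot(*(X-c).T)-r,X.mean(0)+.1)
h=P([(376,302),(443,302),(409,270),(409,335)],64);f=fit(h,8.5);H=f.x;print('hole',H,f.fun)
d=P([(400,170),(440,172),(480,185),(520,210),(258,382),(275,420),(300,445),(330,462),(495,460)],58)
for Y in (d,d[:-1]):
    f=fit(Y,42);print('disc',f.x,f.fun,'slip in world',f.x-H,np.hypot(*(f.x-H)),np.degrees(np.arctan2(*(f.x-H)[::-1])))
print('lens edge',P([(386,308),(410,303),(435,308)],58))
print('block/plate edge dir', P([(45,57),(718,282)],64))
t=proj(p,[551.8,230.2,202.5-79.4])[0];print('tip crop',(t-[176,123])*5)
```

```text
hole [551.2 229.9] [-0.2 -0.2 -0.3 -0.3]
disc [542.5 227. ] [-0.8 -0.8 -0.9 -0.8 -0.8  0.  -0.4 -1.4 -1.5] slip in world [-8.6 -3. ] 9.142822568423531 -160.85551144749826
disc [542.1 225.7] [ 0.  -0.2 -0.6 -0.8 -0.1  0.4 -0.3 -1.6] slip in world [-9.1 -4.2] 10.031611680193999 -155.2377349590064
lens edge [[546.8 234.8]
 [549.8 229.4]
 [550.4 223. ]]
block/plate edge dir [[583.1 329.2]
 [578.2 159. ]]
tip crop [406.5 363.7]
```

```bash
python3 -m creep '[[-1,[-0.1,0,1.5],0],[-1,[-0.3,0,3.2],0],[-1,[-0.5,0.03,4.5],0],[-1,[-0.51,0.03,5.1],0],[-1,[-0.51,0.03,5.1],0],[-1,[-0.51,0.03,5.1],0],[-1,[-0.51,0.03,5.1],0]]'
python3 - <<'E'
from h import *
from cell import manip
import cv2
st=manip.read_state();p=manip.camera_params('wrist');im=manip.camera('wrist')[:,:,::-1]
print(st['eef_pos'],st['wrist_force'],st['moment'])
np.save('p3.npy',p,allow_pickle=True)
q=proj(p,[551,231,64])[0]
x,y=int(q[0])-40,int(q[1])-30
print(x,y)
for z in(79.4,): print((proj(p,st['eef_pos']-[0,0,z])[0]-[x,y])*10)
print((proj(p,[551.2,229.9,64])[0]-[x,y])*10,(proj(p,[542.5,226.8,58])[0]-[x,y])*10)
cv2.imwrite('pics/w3.png',cv2.resize(im[y:y+60,x:x+80],(800,600),interpolation=cv2.INTER_CUBIC))
E
```

```text
clock: 6.05
eef_pos: [547.1, 229.7, 152.2]
eef_rot: [-3.142, -0.001, 0.296]
wrist_force: [-0.5, 0.3, -1.2]
finger_gap: 21.2
finger_force: 40.0
[547.09160376 229.68691674 152.24892495] [-0.51818214  0.25570317 -1.21222766] [-0.04609343 -0.05769057 -0.03859922]
217 159
[402.68426273 368.71006664]
[412.42686903 309.02755826] [416.37553412 377.73782807]
```

View pics/w3.png

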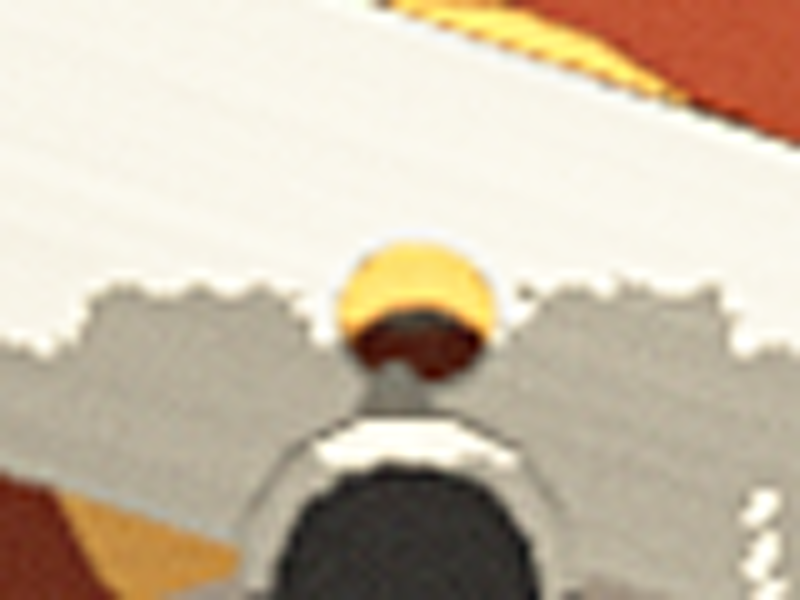

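Crop w3: hole centre (417,312), dark lens (350–490, 305–382), front edge of the pin point (398,362). Compared in the same image, the point needs about +1 mm in tool x and +1.8 mm in tool y to sit over the lens centre. I'll shift it and lower gently.

```bash
python3 -m creep '[[-1,[0.1,0.18,0],0],[-1,[0.1,0.18,0],0],[-1,[0.1,0.18,0.4],0],[-1,[0.1,0.18,0.7],0],[-1,[0.1,0.18,0.9],0],[-1,[0.1,0.18,1.0],0],[-1,[0.1,0.18,1.1],0],[-1,[0.1,0.18,1.1],0],[-1,[0.1,0.18,1.1],0]]'
python3 - <<'E'
from h import *
from cell import manip
import cv2
st=manip.read_state();p=manip.camera_params('wrist')
print(st['eef_pos'],st['wrist_force'],st['moment'])
E
```

```text
clock: 7.0
eef_pos: [548.2, 228.1, 140.5]
eef_rot: [-3.142, -0.0, 0.296]
wrist_force: [-1.0, 0.2, 0.1]
finger_gap: 20.8
finger_force: 40.0
[548.24288213 228.1324192  140.52565058] [-0.96547987  0.16623487  0.12842227] [ 0.00723363  0.03332882 -0.02376253]
```

```bash
python3 -m creep '[[-1,[0,0,0.1],0],[-1,[0,0,0.2],0],[-1,[0,0,0.25],0],[-1,[0,0,0.25],0],[-1,[0,0,0.25],0]]';python3 -m creep '[[-1,[0,0,0.1],0],[-1,[0,0,0.2],0],[-1,[0,0,0.2],0],[-1,[0,0,0.2],0]]'
```

```text
clock: 7.5
eef_pos: [548.2, 228.1, 137.9]
eef_rot: [3.142, 0.0, 0.296]
wrist_force: [-0.1, -0.2, -1.1]
finger_gap: 20.6
finger_force: 40.0
clock: 7.9
eef_pos: [548.2, 228.1, 135.9]
eef_rot: [-3.142, 0.0, 0.296]
wrist_force: [1.1, 0.3, -1.8]
finger_gap: 20.6
finger_force: 40.0
```

No resistance: the point has gone through both. I'll continue down.

```bash
python3 -m creep '[[-1,[0,0,0.1],0],[-1,[0,0,0.2],0],[-1,[0,0,0.3],0],[-1,[0,0,0.3],0],[-1,[0,0,0.3],0]]';python3 -m creep '[[-1,[0,0,0.1],0],[-1,[0,0,0.2],0],[-1,[0,0,0.3],0],[-1,[0,0,0.3],0],[-1,[0,0,0.3],0]]'
```

```text
clock: 8.4
eef_pos: [548.2, 228.1, 132.9]
eef_rot: [3.142, 0.0, 0.296]
wrist_force: [0.2, 0.1, -1.3]
finger_gap: 20.9
finger_force: 40.0
clock: 8.9
eef_pos: [548.2, 228.1, 129.9]
eef_rot: [-3.142, 0.0, 0.296]
wrist_force: [-0.5, 0.2, -1.6]
finger_gap: 20.2
finger_force: 40.0
```

```bash
python3 -m creep '[[-1,[0.05,0,0.1],0],[-1,[0.1,0,0.2],0],[-1,[0.15,0,0.3],0],[-1,[0.2,0,0.3],0],[-1,[0.2,0,0.3],0],[-1,[0.2,0,0.3],0]]';python3 -m creep '[[-1,[0.05,0,0],0],[-1,[0.1,0,0],0],[-1,[0.15,0,0],0],[-1,[0.2,0,0],0],[-1,[0.2,0,0],0],[-1,[0.2,0,0],0]]'
```

```text
clock: 9.5
eef_pos: [550.1, 228.7, 126.9]
eef_rot: [-3.142, 0.0, 0.296]
wrist_force: [-0.4, -1.2, -1.7]
finger_gap: 20.8
finger_force: 40.0
clock: 10.1
eef_pos: [552.0, 229.3, 126.9]
eef_rot: [-3.142, 0.0, 0.296]
wrist_force: [-1.3, 0.0, -3.1]
finger_gap: 20.6
finger_force: 40.0
```

```bash
python3 -m creep '[[-1,[0.1,0,0.1],0],[-1,[0.1,0,0.2],0],[-1,[0.1,0,0.3],0],[-1,[0.1,0,0.4],0],[-1,[0.1,0,0.5],0],[-1,[0.1,0,0.5],0],[-1,[0.1,0,0.5],0]]';python3 -m creep '[[-1,[0,0,0.1],0],[-1,[0,0,0.2],0],[-1,[0,0,0.3],0],[-1,[0,0,0.4],0],[-1,[0,0,0.5],0],[-1,[0,0,0.5],0],[-1,[0,0,0.5],0]]'
```

```text
clock: 10.8
eef_pos: [552.9, 229.6, 121.8]
eef_rot: [-3.142, 0.0, 0.296]
wrist_force: [-2.1, -0.2, -2.1]
finger_gap: 20.4
finger_force: 40.0
clock: 11.5
eef_pos: [553.0, 229.6, 116.8]
eef_rot: [-3.142, 0.0, 0.296]
wrist_force: [-2.0, -0.7, -2.4]
finger_gap: 20.6
finger_force: 40.0
```

```bash
python3 -m creep '[[-1,[0,0,0.1],0],[-1,[0,0,0.2],0],[-1,[0,0,0.3],0],[-1,[0,0,0.4],0],[-1,[0,0,0.4],0],[-1,[0,0,0.4],0]]';python3 -m creep '[[-1,[0,0,0.1],0],[-1,[0,0,0.2],0],[-1,[0,0,0.3],0],[-1,[0,0,0.3],0],[-1,[0,0,0.3],0]]'
```

```text
clock: 12.1
eef_pos: [552.9, 229.6, 112.8]
eef_rot: [-3.142, 0.0, 0.296]
wrist_force: [-1.3, -1.1, -1.7]
finger_gap: 20.7
finger_force: 40.0
clock: 12.6
eef_pos: [552.9, 229.5, 109.8]
eef_rot: [3.142, 0.0, 0.296]
wrist_force: [-1.3, 0.2, -2.2]
finger_gap: 20.6
finger_force: 40.0
```

```bash
python3 -m creep '[[-1,[0,0,0.1],0],[-1,[0,0,0.2],0],[-1,[0,0,0.3],0],[-1,[0,0,0.3],0],[-1,[0,0,0.3],0]]';python3 -m creep '[[-1,[0,0,0.1],0],[-1,[0,0,0.2],0],[-1,[0,0,0.3],0],[-1,[0,0,0.3],0],[-1,[0,0,0.3],0]]'; python3 -c "
from cell import manip
s=manip.read_state();print(s['wrist_force'],s['moment'])"
```

```text
clock: 13.1
eef_pos: [552.9, 229.6, 106.8]
eef_rot: [-3.142, 0.0, 0.296]
wrist_force: [-1.7, -1.1, -1.8]
finger_gap: 20.8
finger_force: 40.0
clock: 13.6
eef_pos: [553.0, 229.6, 103.9]
eef_rot: [-3.142, 0.0, 0.296]
wrist_force: [-1.7, -0.6, -0.2]
finger_gap: 20.2
finger_force: 40.0
[-1.73264839 -0.62358343 -0.20675703] [-0.08870496  0.50894906 -0.01548647]
```

```bash
python3 -m creep '[[-1,[0,0,0.1],0],[-1,[0,0,0.2],0],[-1,[0,0,0.3],0],[-1,[0,0,0.4],0],[-1,[0,0,0.5],0],[-1,[0,0,0.5],0],[-1,[0,0,0.5],0]]';python3 -m creep '[[-1,[0,0,0.1],0],[-1,[0,0,0.2],0],[-1,[0,0,0.3],0],[-1,[0,0,0.4],0],[-1,[0,0,0.4],0],[-1,[0,0,0.4],0]]'
```

```text
clock: 14.3
eef_pos: [552.9, 229.5, 98.7]
eef_rot: [3.142, 0.0, 0.296]
wrist_force: [-1.1, 0.4, -1.7]
finger_gap: 20.7
finger_force: 40.0
clock: 14.9
eef_pos: [553.0, 229.5, 94.8]
eef_rot: [3.142, 0.0, 0.296]
wrist_force: [-1.4, -0.1, -2.0]
finger_gap: 20.6
finger_force: 40.0
```

```bash
python3 -m creep '[[-1,[0,0,0.1],0],[-1,[0,0,0.2],0],[-1,[0,0,0.3],0],[-1,[0,0,0.4],0],[-1,[0,0,0.4],0],[-1,[0,0,0.4],0]]';python3 -m creep '[[-1,[0,0,0.05],0],[-1,[0,0,0.1],0],[-1,[0,0,0.1],0],[-1,[0,0,0.1],0]]'
```

```text
clock: 15.5
eef_pos: [552.9, 229.6, 90.8]
eef_rot: [-3.142, 0.0, 0.296]
wrist_force: [-0.7, 0.3, -1.1]
finger_gap: 20.5
finger_force: 40.0
clock: 15.9
eef_pos: [553.0, 229.6, 89.9]
eef_rot: [-3.142, -0.0, 0.296]
wrist_force: [-1.1, 0.1, -1.6]
finger_gap: 21.0
finger_force: 40.0
```

```bash
python3 -m creep '[[-1,[0,0,0.03],0],[-1,[0,0,0.05],0],[-1,[0,0,0.05],0],[-1,[0,0,0.05],0]]';python3 -m creep '[[-1,[0,0,0.03],0],[-1,[0,0,0.05],0],[-1,[0,0,0.05],0],[-1,[0,0,0.05],0]]'
```

```text
clock: 16.3
eef_pos: [553.0, 229.6, 89.6]
eef_rot: [-3.142, -0.0, 0.296]
wrist_force: [-1.6, 0.8, 1.9]
finger_gap: 20.6
finger_force: 40.0
clock: 16.7
eef_pos: [553.2, 229.7, 89.5]
eef_rot: [-3.141, -0.001, 0.296]
wrist_force: [-3.1, -0.5, 5.8]
finger_gap: 21.1
finger_force: 40.0
```

Contact came at the expected height, with the force rising. One small extra press, then I'll look before letting go.

```bash
python3 -m creep '[[-1,[0,0,0.03],0],[-1,[0,0,0.06],0],[-1,[0,0,0.06],0],[-1,[0,0,0.06],0],[-1,[0,0,0.06],0]]'
python3 - <<'E'
from h import *
from cell import manip
import cv2
f=lambda im,x,y,w,h:cv2.resize(im[y:y+h,x:x+w],(400,300),interpolation=cv2.INTER_CUBIC)
a=manip.camera('wrist')[:,:,::-1];b=manip.camera('side')[:,:,::-1]
print(manip.read_state()['wrist_force'],manip.read_state()['moment'])
cv2.imwrite('pics/w4.png',np.hstack([f(a,197,150,120,90),f(b,200,120,100,75)]))
E
```

```text
clock: 17.2
eef_pos: [553.4, 229.8, 89.5]
eef_rot: [-3.141, -0.001, 0.296]
wrist_force: [-4.4, -1.0, 10.1]
finger_gap: 20.6
finger_force: 40.0
[-3.93003638 -1.05837073  9.23403394] [-0.26179535  0.99864131 -0.00770054]
```

View pics/w4.png

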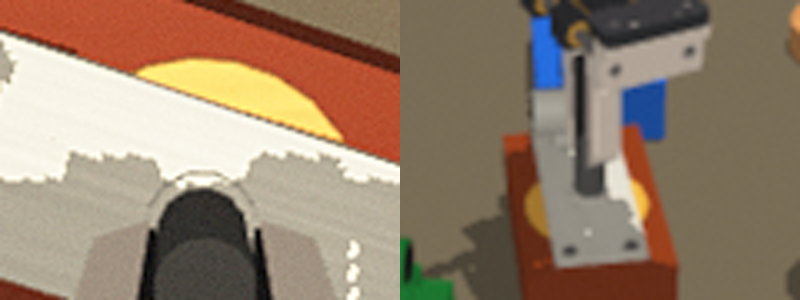

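The wrist view shows the collar (200,175) down on the plate. The side view shows brass on both sides of the plate about equally, so the disc is centred. I'll ease the grip and then open.

```bash
python3 -m creep '[[-1,[0,0,0],0],[-1,[0,0,0],0],[-1,[0,0,0],0]]' 5; python3 -m creep '[[0,[0,0,-0.08],0],[0,[0,0,-0.08],0],[0,[0,0,-0.08],0],[0,[0,0,-0.08],0],[0,[0,0,-0.08],0],[0,[0,0,-0.08],0],[0,[0,0,-0.08],0],[0,[0,0,-0.08],0]]'
```

```text
clock: 17.6
eef_pos: [553.4, 229.9, 89.0]
eef_rot: [-3.141, -0.001, 0.296]
wrist_force: [-2.4, 0.6, 6.5]
finger_gap: 21.5
finger_force: 5.0
clock: 18.4
eef_pos: [553.0, 229.6, 89.1]
eef_rot: [3.142, 0.0, 0.296]
wrist_force: [0.1, 0.2, 0.0]
finger_gap: 46.9
finger_force: 0.0
```

Free of the pin. I'll lift away and inspect.

```bash
python3 -m creep '[[0,[0,0,-1],0],[0,[0,0,-2.5],0],[0,[0,0,-4.5],0],[0,[0,0,-7],0],[0,[0,0,-10],0],[0,[0,0,-12],0],[0,[0,0,-12],0],[0,[0,0,-12],0],[0,[0,0,-12],0]]'
python3 - <<'E'
from h import *
from cell import manip
import cv2
f=lambda im,x,y,w,h:cv2.resize(im[y:y+h,x:x+w],(400,300),interpolation=cv2.INTER_CUBIC)
p=manip.camera_params('wrist');a=manip.camera('wrist')[:,:,::-1];s=manip.camera('scene')[:,:,::-1];b=manip.camera('side')[:,:,::-1]
q=proj(p,[551,230,64])[0].astype(int);print(q)
np.set_printoptions(precision=1,suppress=True)
print('top/collar top expected in scene', proj(manip.camera_params('scene'),[[551,230,106],[551,230,68]]),'side',proj(manip.camera_params('side'),[[551,230,106],[551,230,68]]))
c=np.vstack([np.hstack([f(a,q[0]-60,q[1]-45,120,90),f(s,265,160,100,75)]),np.hstack([f(b,200,120,100,75),cv2.resize(s,(400,300))])])
cv2.imwrite('pics/w5.png',c)
E
```

```text
clock: 19.3
eef_pos: [552.6, 229.4, 208.2]
eef_rot: [3.142, 0.002, 0.296]
wrist_force: [-1.1, -0.2, -0.4]
finger_gap: 47.4
finger_force: 0.0
[256 182]
top/collar top expected in scene [[311.7 189.1]
 [310.1 200.7]] side [[246.6 155. ]
 [246.8 166.9]]
```

View pics/w5.png

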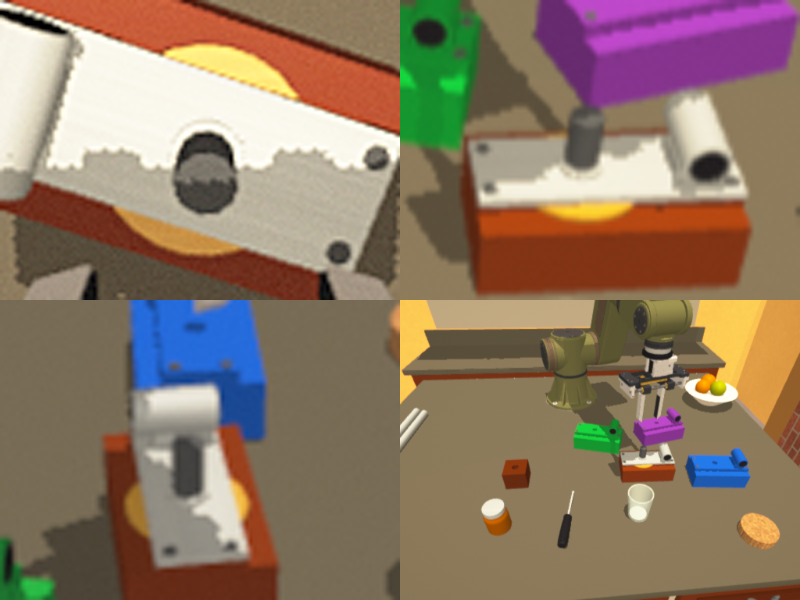

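The pin stands upright with its collar on the plate. Its top in the scene view is at about (311,188), against (312,189) expected. The disc shows evenly on both sides, and the glass, jar and screwdriver have not moved. I'll hand in.

```bash
python3 -c "
from cell import manip
print(manip.sign_off())"
```

```text
the job is handed in; nothing more can be done
None
```

The job is handed in: the pin's collar sits home on the bracket plate with the disc pulled into line, the highest force I read was about 10 N, the glass, jar and screwdriver were left alone, and it took about 19.5 s.

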